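# Seal a pan of biscuits and tally it

## Robot

A 6-joint arm with a two-finger parallel gripper is mounted at the origin on the work surface. World frame = base frame: x ahead of the robot, y to its left, z up, the work surface at z = 0. Lengths are in m, angles in rad, forces in N, time in s.
With the tool pointing down it reaches from about 0.35 to 0.875 m from the base axis. Payload 15.5 kg.
Tool frame: the origin (TCP) lies at the centre of the arm's flange, where the gripper is bolted on; the fingertips stand arm.tip_reach ahead of it and the grasp point (between the pads) lies 155 mm ahead of it (arm.tip_reach is the distance from the TCP to the fingertips, in m); z points along the fingers, y is the line along which they close (so a half turn about z gives the same grasp; the last joint's range is limited). The gripper opens to 85 mm and grips with 20 to 120 N. Pads are 22 mm wide; open, the fingers measure 114 mm over their backs; the gripper's body (76 mm by 85 mm) begins 54 mm behind the grasp point. The pads swing forward as they close: fully open they stand 13 mm farther back than shut.
Start: joints at [-1.23, 0.494, 1.345, -0, 1.302, -0.096], TCP at [0.264, -0.567, 0.405] pointing down, gripper open.
Joint ranges: [-2.91, 2.91], [-0.82, 2.16], [0.22, 2.67], [-1.22, 4.37], [0.12, 2.79], [-3.08, 3.08]. Speed limits (rad/s): [1.89, 1.89, 2.57, 3.01, 3.01, 3.01].

## Interface

Orientations are given as a rotation vector (axis times angle).
In Python, from plant import arm, eyes, ticket, search_frame, masks_of, landmark_of gives the robot as it stands.
- The arm moves only by the shell command python3 -m creep 'ROWS' [FORCE]. ROWS is JSON, one flat list of numbers, 5 for each row, row after row: the shift along the tool's x, y, z as a fraction of full scale, then the turn about the tool's z as a fraction of full scale, then the opening, from -1 (shut) to 1 (fully open). A call has 1 to 10 rows; each row is the pose to reach, as a shift and turn from the pose commanded when the call began, along the tool's axes at that moment, turning the shorter way round; what a row does not reach only later rows make up. Full scale, the value 1, is 100 mm for a shift and 180 degrees for a turn. A row lasts 1/10 s, in which the tool goes at most 50 mm and 8.59 degrees, less where a joint would pass 70% of its speed; a pose out of reach is approached as far as the arm can. A call with a number of a shift or a turn outside -1 to 1 is refused whole. A call with a gripper value outside its range is refused whole. The fingers move at their own pace and stop on an object; FORCE is the grip in N (left out, the last holds). Time passes only in rows, so rows that repeat a pose let the fingers close. It gives the time, the measured TCP pose, the force, the opening and the grip force at its end, in the units of the state.
- arm.sense(): the state, without advancing time (a new reading comes with each control period).
- eyes.get_image(name): name is "scene" or "top" or "wrist"; returns a dict with "frame" (420x560x3 uint8, blue, green, red), "mtx" (3x3 intrinsics, pixels), "cam_to_world" (4x4, takes a point from camera to world coordinates). Camera axes: x right, y up, looking along -z (the intrinsics and any distortion apply to the point x, -y, -z); pixel columns grow to the right and rows downward; lengths in m; the calibration is good to about 2 mm. A picture is of the moment at which its call begins. There is no depth.
- ticket.job_done(): hands the job in; it is judged then, once.
Trained networks look in the newest picture that a camera, given by its name, has taken for a name from the list of things; names that differ only in an ending like _2 or _b are one class to them, and where a whole thing is asked for, a point or a joint stands for the part that bears it (a point fixed in the world has none). Each returns a list of dicts, best first, with "confidence" (0 to 1); they miss things now and then, are a little off and sometimes report something else, mostly with a low value. They report only what shows in the picture. A call takes as long as a camera call. They do not tell look-alikes from the thing itself.
- search_frame(name, camera): "location" ([x, y, z] in m, in the coordinates of the camera as it stood for that picture, good to about 4 mm: the middle of the surface that is visible of it).
- masks_of(name, camera): "region" (420x560 bool, what is visible of it).
- landmark_of(name, camera): "location" ([x, y, z] in m, in the coordinates of the camera as it stood for that picture, good to about 4 mm: a listed point, or the origin of a listed thing).
The state is a dict: "t": time; "joints": joint angles; "joint_vel": joint speeds; "tau": joint torques, N m; "ee_pos": TCP position; "tcp_rot": TCP orientation; "force": force on the tool from outside, world axes, zero at the start; "ft_torque": the same for the moment, N m; "grip_width": finger opening in m; "grip_force": force on a finger pad.
Only numpy, scipy, OpenCV 4.12 (cv2) and the standard library are available. Lean on these libraries where they do the work, as an engineer would, in place of code of your own. Each camera call takes 0.05 s, during which the arm holds its last target. There are 200 camera calls.

## Task

Close up the pan of biscuits: first lay the spatula that was left across it flat in the tool tray, then set the rectangular lid on the pan and press it down against its stiff rubber seal until it sits home and level on the rim all round; do not drop the lid. Only then count the pan: swing the tally counter's sprung lever right over to its stop and let it spring back. Leave the round lid, the jar, the bottle and the shaker where they stand.

Things in the scene. Friction and masses are not known exactly. Their poses are not given: they have to be found in the camera images.
- pan: Fixed open steel pan of square biscuits. Origin at the centre of its underside, z up, long side along its y. Its rim is a flat flange 12 mm wide, outline 104 mm (x) by 144 mm (y), top face 60 mm above the origin; the mouth is 80 by 120 mm; the biscuits reach 37 mm above the origin.
- seal_top (a point): Centre of the pan's mouth at the height of the raised seal's top, 66 mm above the pan's origin. The seal is four black rubber strips 5 mm wide along the middle of the flange, 6 mm proud of the rim; pressed, they sink flush and stay down. All four together need about 16 N, pressed at the lid's middle.
- lid: Loose rectangular steel lid of the pan, 0.18 kg, lying flat on the table. Origin at the centre of its underside, z up, long side along y. Below, a locating step 70 (x) by 110 (y) by 5 mm (5 mm play all round in the mouth), then the plate 104 by 144 mm, z 5 to 9 mm. Home, the plate is on the rim: origin 55 mm above the pan's (61 mm on the raised seal). Fits either way round.
- lid_knob (a point): Top centre of the rectangular lid's knob, 35 mm above the lid's origin. The knob stands in the middle of the lid: a square black block 24 by 24 mm, 26 mm high, its sides along the lid's x and y.
- round_lid: Bystander: a loose round steel lid, 120 mm across, 9 mm thick, with the same 24 mm square knob reaching 35 mm; it belongs to another pot. Origin at the centre of its underside.
- spatula: Loose flat spatula lying across the open pan on its seal, 160 mm long, 0.08 kg. Origin midway along its underside, x along its length. Wooden handle from x = -80 to +5 mm, 22 mm wide and 16 mm high; flat steel blade from x = 0 to +80 mm, 48 mm wide and 3 mm thick. Its centre of mass lies near the origin.
- tray: Fixed dark steel open tool tray, empty, outside 118 mm (x) by 200 mm (y) by 22 mm high, walls and floor 4 mm, long side along its y. Origin at the centre of its underside.
- counter: Fixed tally counter, an aluminium box 60 mm (x) by 56 mm (y) by 40 mm high with two small brackets on top that carry the lever. Origin at the centre of its underside; a window with four blank white wheels is on its -x face.
- lever (a joint): Swing of the counter's sprung lever: 0 at rest, leaning 0.4 rad to the counter's -x; 0.8 at its stop, leaning 0.4 rad to the counter's +x. The hinge runs along the counter's y, 58 mm above its origin. The lever is 58 mm long; pushing at the pad takes 2 to 6 N and it springs back by itself.
- lever_pad (a point): Centre of the black pad at the lever's end, 47 mm from the hinge; the pad is 10 mm thick, 26 mm wide (along the counter's y) and 22 mm along the lever.
- jar: Bystander: a closed glass jar, 74 mm across, 115 mm high. Origin at the centre of its underside.
- tall_bottle: Bystander: a slim closed bottle, 40 mm across, 140 mm high, standing between the things nearest the robot. Origin at the centre of its underside.
- shaker: Bystander: a steel shaker, 40 mm across, 90 mm high, standing between the things nearest the robot. Origin at the centre of its underside.
Mind the look-alikes: they are no part of the job. What is shaped like the spatula but blue is not meant.

How it is judged:
On the way, in this order (a step that is already met when the one before it is completed fails the run):
1. the spatula lies flat in the tool tray (x of spatula in the frame of tray between -0.059 and 0.059 m and y of spatula in the frame of tray between -0.1 and 0.1 m and z of spatula in the frame of tray below 0.012 m and angle between spatula's own z axis and vertical below 0.12 rad), for 0.2 s.
2. the rectangular lid is pressed home and level on the pan (x of lid in the frame of pan between -0.008 and 0.008 m and y of lid in the frame of pan between -0.008 and 0.008 m and z of lid in the frame of pan between 0.05 and 0.0572 m and angle between lid's own z axis and vertical below 0.025 rad and angle between the x axis of lid and the x axis of pan, either way round below 0.15 rad), for 0.2 s.
3. the counter's lever is swung to its stop (value of joint lever above 0.73 rad), for 0.05 s.
At the end, for the whole second after the job is handed in: Spatula flat (0.12 rad) on the tool tray's floor; rectangular lid home on the pan: plate within 2.2 mm of the rim, level within 0.025 rad, centred within 8 mm, square within 0.15 rad; counter lever swung to its stop (over 0.73 rad) and back at rest (under 0.06 rad); all at rest (all of step 1 and all of step 2 and value of joint lever below 0.06 rad and linear speed of each of lid, spatula below 0.02 m/s); the robot touches nothing.
It fails at once if the round lid is shoved more than 30 mm or tipped (distance of round_lid from where it was at the start of the episode above 0.03 m or angle between round_lid's own z axis and vertical above 0.3 rad).
It fails at once if the jar, the bottle or the shaker is shoved more than 30 mm or tipped (distance of any of jar, tall_bottle, shaker from where it was at the start of the episode above 0.03 m or angle between any of jar, tall_bottle, shaker's own z axis and vertical above 0.3 rad).
It fails at once if the lever is swung (beyond 0.4 rad) before the rectangular lid is home on the pan (value of joint lever above 0.4 rad and (z of lid in the frame of pan above 0.058 m or horizontal distance between lid and pan above 0.02 m)).
It fails at once if the lid is dropped (falls free of the fingers faster than 0.7 m/s) (linear speed of lid above 0.7 m/s and contact force between lid and the fingers below 0.05 N).
It also fails if it takes over 70 s, if anything falls off the work surface, if the arm or the gripper's body presses on something with over 40 N, if the wrist force passes 120 N, or if a joint passes its speed limit or range.

## Working session

There is one attempt and no reset: what is moved stays moved. The work goes in short steps, Python scripts to look and compute and a shell command to move; the robot and the scene stay as the last step left them, time stands still between calls to the robot, and variables do not carry over. Pictures are saved under pics/ and viewed, at most 11 in all, crops included, and the job is handed in when it is done.

```bash
ls; mkdir -p pics; cat > h.py <<'E'
from plant import arm, eyes, ticket, search_frame, masks_of, landmark_of
import numpy as np, cv2
from scipy.spatial.transform import Rotation as R
def w(im,p): return (im["cam_to_world"]@np.r_[p,1])[:3]
def ray(im,u,v):
    d=np.linalg.inv(im["mtx"])@[u,v,1]; d=np.array([d[0],-d[1],-d[2]])
    T=im["cam_to_world"]; return T[:3,3],T[:3,:3]@d
def onz(im,u,v,z):
    o,d=ray(im,u,v); return o+d*(z-o[2])/d[2]
def proj(im,P):
    T=im["cam_to_world"]; c=T[:3,:3].T@(np.array(P)-T[:3,3]); q=im["mtx"]@[c[0],-c[1],-c[2]]; return q[:2]/q[2]
E
python3 - <<'E'
from h import *
np.set_printoptions(precision=4,suppress=True)
s=arm.sense(); print(arm.tip_reach, s["t"],s["ee_pos"],s["tcp_rot"],s["grip_width"])
for c in ("top","scene"):
    im=eyes.get_image(c); cv2.imwrite(f"pics/{c}0.png",im["frame"]); print(c,im["cam_to_world"][:3,3],im["mtx"][0,0])
    for n in "pan seal_top lid lid_knob round_lid spatula tray counter lever_pad jar tall_bottle shaker".split():
        for r in landmark_of(n,c)[:3]:
            p=w(im,r["location"]); print(c,n,round(r["confidence"],2),p,proj(im,p).round())
E
```

```text
pics
0.1734 0.0 [ 0.2638 -0.5664  0.4041] [-3.0661 -0.6789  0.0002] 0.08566896225857532
top [ 0.4668 -0.0223  1.0256] 388.09362683499825
top seal_top 0.72 [ 0.6332 -0.1803  0.0662] [341. 189.]
top lid 0.76 [0.443  0.3169 0.0028] [148. 266.]
top lid_knob 0.79 [0.4452 0.3156 0.0318] [144. 265.]
top round_lid 0.61 [ 0.4422 -0.0018  0.0013] [270. 266.]
top round_lid 0.34 [0.4453 0.3163 0.0331] [144. 265.]
top spatula 0.73 [ 0.6424 -0.1937  0.0625] [346. 186.]
top spatula 0.56 [ 0.6685 -0.4096  0.0009] [422. 180.]
top tray 0.56 [ 0.474  -0.3025 -0.0001] [384. 253.]
top counter 0.96 [0.6279 0.1705 0.0033] [205. 195.]
top counter 0.24 [ 0.4751 -0.305  -0.0001] [385. 253.]
top lever_pad 0.66 [0.6114 0.1678 0.1033] [199. 196.]
top jar 0.9 [0.6423 0.004  0.0011] [268. 190.]
top tall_bottle 0.81 [ 0.4596 -0.1543 -0.001 ] [328. 259.]
top shaker 0.6 [0.4834 0.1539 0.0044] [211. 250.]
scene [ 1.121  -0.5899  0.5632] 394.18850866559825
scene pan 0.73 [ 0.6268 -0.1799 -0.0001] [249. 278.]
scene seal_top 0.65 [ 0.6301 -0.1808  0.068 ] [249. 253.]
scene lid 0.71 [0.445  0.3135 0.0015] [330. 177.]
scene lid 0.6 [ 0.631  -0.1797  0.0663] [250. 254.]
scene lid_knob 0.83 [0.4423 0.3193 0.0395] [331. 166.]
scene round_lid 0.93 [ 0.444   0.0025 -0.001 ] [256. 214.]
scene round_lid 0.62 [ 0.4823  0.1584 -0.0032] [306. 200.]
scene round_lid 0.6 [0.6481 0.0068 0.0022] [315. 245.]
scene spatula 0.98 [ 0.6403 -0.192   0.0622] [248. 260.]
scene spatula 0.77 [ 0.6782 -0.4114  0.001 ] [166. 355.]
scene tray 0.63 [ 0.4737 -0.3034 -0.0001] [160. 270.]
scene counter 0.63 [ 0.6356  0.1719 -0.0008] [352. 218.]
scene lever_pad 0.49 [0.6149 0.1706 0.1027] [350. 181.]
scene jar 0.86 [ 0.6477  0.0063 -0.0004] [314. 246.]
scene tall_bottle 0.76 [ 0.463  -0.1577 -0.0008] [212. 241.]
scene shaker 0.69 [0.4812 0.157  0.0001] [305. 199.]
```

```bash
python3 - <<'E'
import cv2
a=cv2.imread("pics/top0.png");cv2.imwrite("pics/top0b.png",cv2.resize(a[130:340,90:470],(798,441),interpolation=cv2.INTER_CUBIC))
E
```

```text
(no output)
```

View pics/top0b.png

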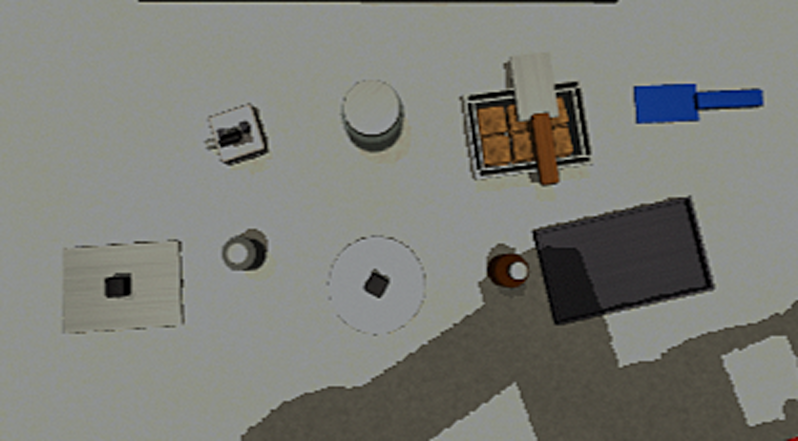

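View pics/scene0.png

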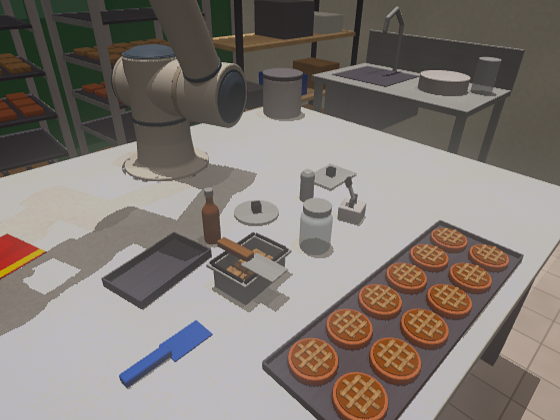

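Top view crop (scale 2.1): the pan with the wood-handled spatula is at about (527,130), handle towards the robot. The tray is at (623,260), the rectangular lid at (122,287), the counter at (240,135) with its lever on the left. The bottle sits between tray and round lid, and the blue look-alike is at the far right. Next I measure outlines and yaws.

```bash
cat > m.py <<'E'
from h import *
np.set_printoptions(precision=4,suppress=True)
def rect(c,n,z,k=0,show=True):
    im=eyes.get_image(c); out=[]
    for r in masks_of(n,c)[:2]:
        m=r["region"].astype(np.uint8)
        cs=max(cv2.findContours(m,cv2.RETR_EXTERNAL,cv2.CHAIN_APPROX_NONE)[0],key=cv2.contourArea)[:,0]
        P=np.array([onz(im,u,v,z)[:2] for u,v in cs])
        q=cv2.minAreaRect((P*1000).astype(np.float32))
        print(c,n,"conf",round(r["confidence"],2),"ctr",np.array(q[0]).round(1),"size",np.array(q[1]).round(1),"ang",round(q[2],1))
E
python3 - <<'E'
from m import *
for n,z in (("pan",.06),("lid",.009),("spatula",.069),("tray",.022),("counter",.04),("lever_pad",.1),("lid_knob",.035)):
    rect("top",n,z)
rect("scene","spatula",.069);rect("scene","tray",.022);rect("scene","lid",.009)
# two-view triangulation from mask centroids of landmarks
def tri(n):
    L=[]
    for c in("top","scene"):
        im=eyes.get_image(c); r=landmark_of(n,c)[0]; p=w(im,r["location"]); o=im["cam_to_world"][:3,3]; d=(p-o)/np.linalg.norm(p-o); L.append((o,d))
    A=sum(np.eye(3)-np.outer(d,d) for o,d in L); b=sum((np.eye(3)-np.outer(d,d))@o for o,d in L)
    print("tri",n,np.linalg.solve(A,b))
for n in "seal_top lid_knob spatula tray counter lever_pad".split(): tri(n)
E
```

```text
top pan conf 0.76 ctr [ 624.4 -148. ] size [109.8  80.5] ang 8.0
top lid conf 0.96 ctr [442.6 313.6] size [102.8 143.9] ang 2.6
top spatula conf 0.7 ctr [ 639.7 -194.3] size [161.8  50.3] ang 6.5
top spatula conf 0.59 ctr [ 658.9 -387.5] size [ 46.  153.1] ang 0.0
top tray conf 0.88 ctr [ 472.4 -301.9] size [118.  204.2] ang 12.1
top counter conf 0.6 ctr [624.8 173.8] size [66.8 72.3] ang 18.7
top lever_pad conf 0.44 ctr [611.7 165.9] size [19. 27.] ang 45.3
top lid_knob conf 0.81 ctr [442.8 305. ] size [102.4 140.3] ang 2.8
scene spatula conf 0.95 ctr [ 636.5 -192.8] size [173.9  51.2] ang 5.6
scene spatula conf 0.62 ctr [ 728.4 -429.1] size [ 44.5 140. ] ang 2.8
scene tray conf 0.56 ctr [ 484.7 -307. ] size [138.6 212.3] ang 12.6
scene lid conf 0.56 ctr [445.8 313.1] size [106.1 151.2] ang 6.2
tri seal_top [ 0.6289 -0.1797  0.0661]
tri lid_knob [0.4462 0.313  0.0434]
tri spatula [ 0.6356 -0.3035 -0.1077]
tri tray [ 0.4758 -0.3049  0.0055]
tri counter [ 0.6315  0.1765 -0.0035]
tri lever_pad [0.6122 0.1686 0.0998]
```

```bash
cat > p.py <<'E'
from h import *
import sys
# python3 p.py x y z yawdeg [n]: TCP target -> calls; turn done in first call, n equal shift calls along final axes afterwards
def plan(x,y,z,yaw):
    s=arm.sense(); M=R.from_rotvec(s["tcp_rot"]).as_matrix(); y0=np.degrees(np.arctan2(M[1,0],M[0,0]))
    d=np.array([x,y,z])-s["ee_pos"]; t=(yaw-y0+180)%360-180
    a=np.radians(yaw); B=np.array([[np.cos(a),np.sin(a),0],[np.sin(a),-np.cos(a),0],[0,0,-1]]).T
    print("t",round(s["t"],2),"pos",np.round(s["ee_pos"],4),"yaw",round(y0,1),"F",np.round(s["force"],1),"w",round(s["grip_width"],4))
    print("turn first:",round(-t/180,3),"| shift now axes",np.round(M.T@d*10,3),"| shift after turn",np.round(B@d*10,3))
if __name__=="__main__": plan(*map(float,sys.argv[1:5]))
E
python3 p.py 0.622 -0.196 0.33 6.5
```

```text
t 3.5 pos [ 0.2638 -0.5666  0.4047] yaw 25.0 F [ 0.4  0.6 -0. ] w 0.0853
turn first: 0.103 | shift now axes [ 4.811 -1.847  0.747] | shift after turn [ 3.978 -3.277  0.747]
```

```bash
python3 -m creep '[0,0,0,0.05,0.3, 0,0,0,0.103,0.3, 0,0,0,0.103,0.3, 0,0,0,0.103,0.3]' 
python3 -m creep '[0.5,-0.4,0,0,0.3, 0.98,-0.82,0.19,0,0.3, 0.98,-0.82,0.19,0,0.3]' >/dev/null
python3 -m creep '[0.5,-0.4,0,0,0.3, 0.98,-0.82,0.19,0,0.3, 0.98,-0.82,0.19,0,0.3]' >/dev/null
python3 -m creep '[0.5,-0.4,0,0,0.3, 0.98,-0.82,0.19,0,0.3, 0.98,-0.82,0.19,0,0.3]' >/dev/null
python3 -m creep '[0.5,-0.4,0,0,0.3, 0.98,-0.82,0.19,0,0.3, 0.98,-0.82,0.19,0,0.3, 0.98,-0.82,0.19,0,0.3, 0.98,-0.82,0.19,0,0.3]'
python3 p.py 0.622 -0.196 0.233 6.5
python3 - <<'E'
from m import *
im=eyes.get_image("wrist"); cv2.imwrite("pics/w1.png",im["frame"]); print(im["cam_to_world"])
rect("wrist","spatula",.069)
for n in ("spatula","seal_top"):
  for r in landmark_of(n,"wrist")[:2]: print(n,r["confidence"],w(im,r["location"]))
E
```

```text
t: 3.9
ee_pos: [0.2638, -0.5666, 0.4047]
tcp_rot: [-3.136, -0.181, 0.0]
force: [0.1, -1.3, -0.0]
grip_width: 0.0554
grip_force: 0.0
t: 5.3
ee_pos: [0.6168, -0.1963, 0.3284]
tcp_rot: [-3.136, -0.183, 0.001]
force: [-1.0, -1.0, 0.1]
grip_width: 0.0553
grip_force: 0.0
t 5.3 pos [ 0.6168 -0.1963  0.3284] yaw 6.7 F [-1.  -1.   0.1] w 0.0553
turn first: 0.001 | shift now axes [0.053 0.003 0.954] | shift after turn [0.052 0.003 0.954]
[[ 0.1154  0.952   0.2834  0.6887]
 [-0.9933  0.1107  0.0326 -0.1867]
 [-0.0003 -0.2853  0.9584  0.2975]
 [ 0.      0.      0.      1.    ]]
wrist spatula conf 0.83 ctr [ 678.2 -346.4] size [ 37.9 102.1] ang 3.2
spatula 0.87 [ 0.6402 -0.1921  0.0671]
spatula 0.59 [ 0.6749 -0.4068 -0.0028]
seal_top 0.67 [ 0.6337 -0.1826  0.0621]
```

View pics/w1.png

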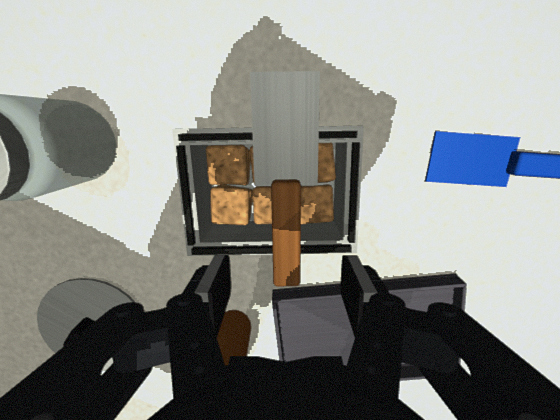

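Wrist view: the handle runs (286,180)–(287,287) and is centred between the fingers (218, 353). The blade is at (285,125) and the blue look-alike at far right.

```bash
python3 - <<'E'
from m import *
im=eyes.get_image("wrist")
for u,v,z in((286,181,.082),(287,286,.082),(286,72,.069),(286,181,.069),(253,100,.069),(319,100,.069)): print(u,v,onz(im,u,v,z))
s=arm.sense();print(s["ee_pos"],s["force"])
E
```

```text
286 181 [ 0.6471 -0.1935  0.082 ]
287 286 [ 0.563  -0.2037  0.082 ]
286 72 [ 0.7203 -0.1853  0.069 ]
286 181 [ 0.6446 -0.1938  0.069 ]
253 100 [ 0.6997 -0.1642  0.069 ]
319 100 [ 0.7049 -0.2106  0.069 ]
[ 0.6162 -0.1976  0.329 ] [ 0.7588 -1.2489  0.2006]
```

```bash
python3 -m creep '[0.07,0,0.3,0,0.3, 0.07,0,0.6,0,0.3, 0.07,0,0.75,0,0.3, 0.07,0,0.87,0,0.3, 0.07,0,0.87,0,0.3, 0.07,0,0.87,0,-1, 0.07,0,0.87,0,-1, 0.07,0,0.87,0,-1, 0.07,0,0.87,0,-1, 0.07,0,0.87,0,-1]' 60
```

```text
t: 6.6
ee_pos: [0.6239, -0.1961, 0.2428]
tcp_rot: [3.136, 0.176, 0.003]
force: [-1.4, 0.3, 6.6]
grip_width: 0.0201
grip_force: 59.7
```

```bash
python3 -m creep '[0,0,-0.05,0,-1, 0,0,-0.15,0,-1, 0,0,-0.35,0,-1, 0,0,-0.6,0,-1, 0,0,-0.85,0,-1, 0,0,-1,0,-1, 0,0,-1,0,-1]' 60
python3 -m creep '[0,0,-0.2,0,-1, 0,0,-0.3,0,-1, 0,0,-0.3,0,-1]' | tail -3
python3 p.py 0.469 -0.321 0.372 102
```

```text
t: 7.3
ee_pos: [0.6241, -0.1961, 0.3448]
tcp_rot: [3.135, 0.176, 0.006]
force: [-0.3, -0.3, -0.6]
grip_width: 0.0203
grip_force: 58.8
force: [-0.1, 0.3, -0.8]
grip_width: 0.0202
grip_force: 58.8
t 7.6 pos [ 0.6238 -0.196   0.3728] yaw 6.4 F [-0.1  0.3 -0.8] w 0.0202
turn first: -0.531 | shift now axes [-1.679  1.068  0.006] | shift after turn [-0.9   -1.774  0.008]
```

```bash
python3 -m creep '[-0.05,0.03,0,-0.03,-1, -0.1,0.1,0,-0.07,-1, -0.2,0.2,0,-0.115,-1, -0.3,0.3,0,-0.16,-1, -0.4,0.4,0,-0.205,-1, -0.5,0.5,0,-0.25,-1, -0.6,0.6,0,-0.295,-1, -0.7,0.7,0,-0.34,-1, -0.75,0.75,0,-0.38,-1, -0.8,0.8,0,-0.42,-1]' 60
python3 -m creep '[0,0,0,-0.04,-1, 0,0,0,-0.08,-1, 0,0,0,-0.111,-1, 0,0,0,-0.111,-1, 0,0,0,-0.111,-1]' 60 | tail -3
python3 p.py 0.477 -0.321 0.183 102
```

```text
t: 8.6
ee_pos: [0.5526, -0.2848, 0.3706]
tcp_rot: [-2.365, -2.067, 0.001]
force: [0.6, -0.3, -0.6]
grip_width: 0.0203
grip_force: 58.8
force: [0.8, 0.2, -1.0]
grip_width: 0.0201
grip_force: 58.8
t 9.1 pos [ 0.553  -0.2844  0.371 ] yaw 101.8 F [ 0.8  0.2 -1. ] w 0.0201
turn first: -0.001 | shift now axes [-0.204 -0.818  1.88 ] | shift after turn [-0.2   -0.819  1.88 ]
```

Move above the tray and look at the wrist and scene pictures before lowering.

```bash
python3 -m creep '[-0.05,-0.2,0,0,-1, -0.1,-0.5,0.1,0,-1, -0.2,-0.75,0.4,0,-1, -0.2,-0.82,0.7,0,-1, -0.2,-0.82,0.9,0,-1, -0.2,-0.82,1,0,-1, -0.2,-0.82,1,0,-1]' 60
python3 - <<'E'
from m import *
im=eyes.get_image("wrist"); cv2.imwrite("pics/w2.png",im["frame"])
im2=eyes.get_image("scene")
for c,i in(("wrist",im),("scene",im2)):
  for n in("spatula","tray"):
    for r in landmark_of(n,c)[:2]: print(c,n,round(r["confidence"],2),w(i,r["location"]))
E
python3 p.py 0.477 -0.321 0.183 102
```

```text
t: 9.8
ee_pos: [0.4769, -0.3209, 0.2706]
tcp_rot: [-1.977, -2.439, -0.0]
force: [0.1, -0.1, 0.1]
grip_width: 0.0205
grip_force: 58.9
wrist spatula 0.88 [ 0.6767 -0.4076  0.0016]
wrist spatula 0.59 [ 0.4704 -0.3041  0.0971]
scene spatula 0.89 [ 0.4708 -0.3051  0.0916]
scene spatula 0.79 [ 0.6805 -0.4125  0.0036]
scene tray 0.58 [ 0.4721 -0.3052 -0.0002]
scene tray 0.55 [0.4436 0.3158 0.0354]
t 10.1 pos [ 0.4774 -0.3211  0.2726] yaw 102.0 F [-0.3 -0.4 -0.6] w 0.0205
turn first: 0.0 | shift now axes [ 0.003 -0.004  0.896] | shift after turn [ 0.002 -0.004  0.896]
```

View pics/w2.png

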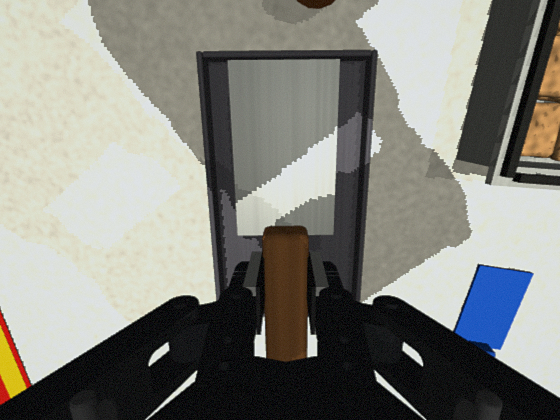

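The wrist view shows the spatula square over the tray, with blade (228–340, 58–235) inside the walls (205–372). Lowering.

```bash
python3 -m creep '[0,0,0.25,0,-1, 0,0,0.5,0,-1, 0,0,0.7,0,-1, 0,0,0.82,0,-1, 0,0,0.88,0,-1, 0,0,0.9,0,-1, 0,0,0.9,0,-1]' 60
python3 -m creep '[0,0,0,0,-0.2, 0,0,0,0,0.1, 0,0,0,0,0.1, 0,0,0,0,0.1]' 
python3 -m creep '[0,0,-0.2,0,0.1, 0,0,-0.6,0,0.1, 0,0,-1,0,0.1, 0,0,-1,0,0.1]'
python3 - <<'E'
from m import *
im=eyes.get_image("top"); cv2.imwrite("pics/t3.png",cv2.resize(im["frame"][130:340,90:470],(798,441),interpolation=cv2.INTER_CUBIC))
im2=eyes.get_image("scene")
for c,i in(("top",im),("scene",im2)):
  for n in("spatula","seal_top","lid_knob"):
    for r in landmark_of(n,c)[:2]: print(c,n,round(r["confidence"],2),w(i,r["location"]))
rect("top","pan",.06); rect("top","spatula",.008);rect("scene","pan",.06)
E
```

```text
t: 10.8
ee_pos: [0.4772, -0.3212, 0.1822]
tcp_rot: [1.976, 2.441, -0.0]
force: [-1.1, 0.2, -1.6]
grip_width: 0.0204
grip_force: 58.9
t: 11.2
ee_pos: [0.4771, -0.3211, 0.1819]
tcp_rot: [1.976, 2.441, -0.0]
force: [0.2, 0.8, 0.3]
grip_width: 0.0471
grip_force: 0.0
t: 11.6
ee_pos: [0.478, -0.3219, 0.2865]
tcp_rot: [1.972, 2.436, -0.0]
force: [-0.3, -0.7, -1.1]
grip_width: 0.0469
grip_force: 0.0
top spatula 0.65 [ 0.4692 -0.3075  0.0033]
top spatula 0.64 [ 0.671  -0.4077  0.0023]
top seal_top 0.79 [ 0.6315 -0.1791  0.0663]
top lid_knob 0.96 [0.4439 0.3151 0.0331]
top lid_knob 0.35 [0.6275 0.1739 0.0024]
scene spatula 0.93 [ 0.4678 -0.3035  0.0008]
scene spatula 0.91 [ 0.6771 -0.4105  0.0034]
scene seal_top 0.8 [ 0.628  -0.1797  0.0668]
scene seal_top 0.35 [0.6477 0.0046 0.0018]
scene lid_knob 0.95 [0.4425 0.3154 0.0396]
scene lid_knob 0.29 [ 0.4656 -0.1608  0.0018]
top pan conf 0.8 ctr [ 628.6 -183. ] size [106.4 149.4] ang 7.7
top spatula conf 0.78 ctr [ 674.5 -407.9] size [ 49.1 163.5] ang 4.5
top spatula conf 0.73 ctr [ 468.7 -293.7] size [ 49.6 139.6] ang 12.5
scene pan conf 0.64 ctr [508.9 -54.9] size [106.4 105.7] ang 55.1
scene pan conf 0.59 ctr [ 647.7 -193.3] size [142.2 184.1] ang 7.5
```

View pics/t3.png

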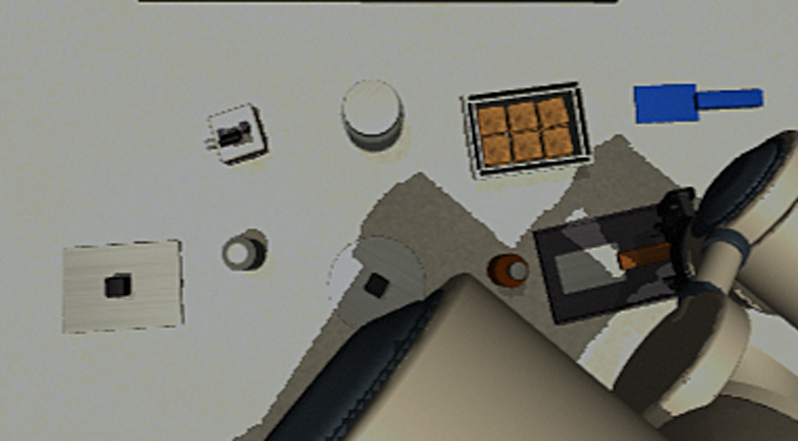

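The spatula (570–670, 265 in the crop) lies flat and fully inside the tray, and the pan is clear. Raise and turn toward the lid.

```bash
python3 -m creep '[0,0,-0.4,0.02,0.1, 0,0,-0.85,0.052,0.1, 0,0,-0.85,0.052,0.1, 0,0,-0.85,0.052,0.1]' | head -2
python3 p.py 0.4435 0.315 0.37 92.6
```

```text
t: 12.7
ee_pos: [0.4771, -0.3211, 0.3676]
t 12.7 pos [ 0.4771 -0.3211  0.3676] yaw 92.7 F [-1.1  0.6 -0.9] w 0.0473
turn first: 0.0 | shift now axes [ 6.369 -0.039 -0.033] | shift after turn [ 6.369 -0.047 -0.024]
```

```bash
python3 -m creep '[0.3,0,0,0,0.1, 0.7,0,0,0,0.1, 1,0,0,0,0.1]' >/dev/null
python3 -m creep '[0.5,0,0,0,0.1, 1,0,0,0,0.1]' >/dev/null
python3 -m creep '[0.5,0,0,0,0.1, 1,0,0,0,0.1]' >/dev/null
python3 -m creep '[0.5,0,0,0,0.1, 1,0,0,0,0.1]' >/dev/null
python3 -m creep '[0.5,0,0,0,0.1, 1,0,0,0,0.1]' >/dev/null
python3 -m creep '[0.5,0,0,0,0.1, 0.8,0,0,0,0.1, 1,0,0,0,0.1, 1,0,0,0,0.1]' >/dev/null
python3 -m creep '[0.2,0,0.3,0,0.1, 0.35,0,0.6,0,0.1, 0.35,-0.05,0.8,0,0.1, 0.35,-0.05,0.8,0,0.1, 0.35,-0.05,0.8,0,0.1]'
python3 - <<'E'
from m import *
im=eyes.get_image("wrist"); cv2.imwrite("pics/w4.png",im["frame"])
for n in("lid","lid_knob"):
    for r in landmark_of(n,"wrist")[:1]: print(n,round(r["confidence"],2),w(im,r["location"]))
rect("wrist","lid",.009);rect("top","lid",.009)
E
python3 p.py 0.4435 0.315 0.187 92.6
```

```text
t: 14.7
ee_pos: [0.4427, 0.3124, 0.2866]
tcp_rot: [-2.169, -2.272, 0.002]
force: [0.3, 0.7, -0.3]
grip_width: 0.0467
grip_force: 0.0
lid 0.89 [0.4465 0.3141 0.0014]
lid_knob 0.74 [0.4412 0.3151 0.0318]
wrist lid conf 0.61 ctr [443.8 316.3] size [104.4 144.5] ang 3.9
top lid conf 0.93 ctr [442.9 303.5] size [103.9 123.8] ang 3.7
top lid conf 0.24 ctr [628.6 180.4] size [65.5 73. ] ang 18.9
t 15.05 pos [0.4429 0.3129 0.2873] yaw 92.6 F [-0.6 -0.8 -0.2] w 0.0473
turn first: 0.0 | shift now axes [0.02  0.006 1.003] | shift after turn [0.02  0.007 1.003]
```

View pics/w4.png

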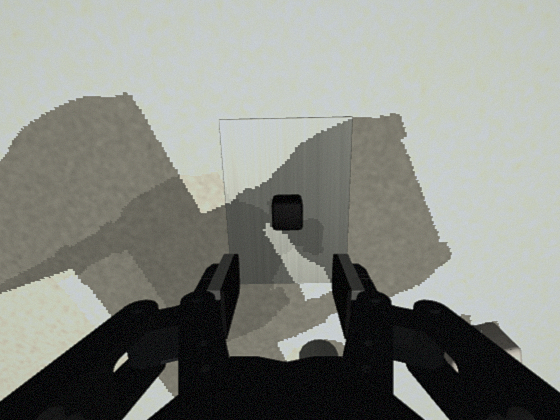

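The knob is at (287,212), midway between the fingers (225–350). Lid outline (220,118)–(352,285) measures 104×144, as it should. Descend and grip.

```bash
python3 -m creep '[0.02,0,0.3,0,0.1, 0.02,0,0.6,-0.004,0.1, 0.02,0,0.8,-0.004,0.1, 0.02,0,0.92,-0.004,0.1, 0.02,0,1,-0.004,0.1, 0.02,0,1,-0.004,0.1]'
python3 -m creep '[0,0,0,0,-1, 0,0,0,0,-1, 0,0,0,0,-1, 0,0,0,0,-1, 0,0,0,0,-1]' 100
python3 -m creep '[0,0,-0.05,0,-1, 0,0,-0.15,0,-1, 0,0,-0.35,0,-1, 0,0,-0.6,0,-1, 0,0,-0.85,0,-1, 0,0,-1,0,-1, 0,0,-1,0,-1, 0,0,-1,0,-1]' 100
python3 - <<'E'
from m import *
im=eyes.get_image("wrist")
for n in("lid","lid_knob"):
    for r in landmark_of(n,"wrist")[:1]: print(n,round(r["confidence"],2),w(im,r["location"]))
rect("wrist","lid",.109)
im=eyes.get_image("scene");r=landmark_of("lid","scene")[0];print(r["confidence"],w(im,r["location"]))
E
python3 p.py 0.4435 0.315 0.37 92.6
```

```text
t: 15.65
ee_pos: [0.4426, 0.315, 0.1863]
tcp_rot: [-2.155, -2.286, 0.001]
force: [0.3, 0.2, 1.2]
grip_width: 0.0467
grip_force: 0.0
t: 16.15
ee_pos: [0.4428, 0.3152, 0.1879]
tcp_rot: [2.155, 2.285, 0.003]
force: [-1.9, -0.6, 8.5]
grip_width: 0.0222
grip_force: 99.4
t: 16.95
ee_pos: [0.4424, 0.315, 0.2869]
tcp_rot: [2.155, 2.286, 0.001]
force: [0.5, -0.0, -2.9]
grip_width: 0.0218
grip_force: 98.3
lid 0.79 [0.4459 0.3109 0.1002]
lid_knob 0.92 [0.4392 0.3139 0.1311]
wrist lid conf 0.9 ctr [441.3 321.3] size [102.2 133.3] ang 3.5
0.66 [0.4437 0.3154 0.094 ]
t 17.3 pos [0.4425 0.315  0.2861] yaw 93.4 F [ 0.1  0.2 -1.7] w 0.0221
turn first: 0.004 | shift now axes [-0.001  0.009 -0.839] | shift after turn [-0.     0.01  -0.839]
```

```bash
python3 -m creep '[0,0,-0.2,-0.01,-1, 0,0,-0.5,-0.024,-1, 0,0,-0.75,-0.024,-1, 0,0,-0.84,-0.024,-1, 0,0,-0.84,-0.024,-1]' 100
python3 p.py 0.630 -0.180 0.37 97.7
```

```text
t: 17.8
ee_pos: [0.4427, 0.3151, 0.3712]
tcp_rot: [2.067, 2.365, 0.003]
force: [-0.5, -0.2, -2.6]
grip_width: 0.0222
grip_force: 98.5
t 17.8 pos [0.4427 0.3151 0.3712] yaw 97.7 F [-0.5 -0.2 -2.6] w 0.0222
turn first: -0.0 | shift now axes [-5.157  1.194  0.011] | shift after turn [-5.158  1.193  0.012]
```

```bash
python3 -m creep '[-0.1,0.02,0,0,-1, -0.3,0.07,0,0,-1, -0.57,0.13,0,0,-1, -0.86,0.2,0,0,-1]' 100 >/dev/null
python3 -m creep '[-0.29,0.07,0,0,-1, -0.57,0.13,0,0,-1, -0.86,0.2,0,0,-1]' >/dev/null
python3 -m creep '[-0.29,0.07,0,0,-1, -0.57,0.13,0,0,-1, -0.86,0.2,0,0,-1]' >/dev/null
python3 -m creep '[-0.29,0.07,0,0,-1, -0.57,0.13,0,0,-1, -0.86,0.2,0,0,-1]' >/dev/null
python3 -m creep '[-0.29,0.07,0,0,-1, -0.57,0.13,0,0,-1, -0.86,0.2,0,0,-1]' >/dev/null
python3 -m creep '[-0.29,0.07,0,0,-1, -0.55,0.13,0,0,-1, -0.75,0.17,0,0,-1, -0.86,0.19,0,0,-1, -0.86,0.19,0,0,-1]' 
python3 -m creep '[0,0,0.3,0,-1, 0,0,0.6,0,-1, 0,0,0.75,0,-1, 0,0,0.8,0,-1, 0,0,0.8,0,-1]' | tail -2
python3 - <<'E'
from m import *
im=eyes.get_image("wrist"); cv2.imwrite("pics/w5.png",im["frame"])
np.save("w5.npy",im["cam_to_world"]);np.save("k.npy",im["mtx"])
s=eyes.get_image("scene");cv2.imwrite("pics/s5.png",s["frame"])
for c,i in(("wrist",im),("scene",s)):
  for n in("lid","lid_knob","seal_top","pan"):
    for r in landmark_of(n,c)[:1]: print(c,n,round(r["confidence"],2),w(i,r["location"]))
rect("scene","lid",.112)
E
python3 p.py 0.630 -0.180 0.253 97.7
```

```text
t: 19.9
ee_pos: [0.6293, -0.1818, 0.3692]
tcp_rot: [-2.068, -2.363, 0.001]
force: [-0.4, 0.2, -3.0]
grip_width: 0.0218
grip_force: 98.5
grip_width: 0.0222
grip_force: 98.5
wrist lid 0.81 [ 0.6295 -0.1834  0.1032]
wrist lid_knob 0.62 [ 0.6282 -0.1797  0.1348]
wrist seal_top 0.26 [ 0.4597 -0.1545 -0.0043]
scene lid 0.79 [ 0.6321 -0.1802  0.1017]
scene lid_knob 0.95 [ 0.6252 -0.1768  0.1411]
scene seal_top 0.82 [ 0.6306 -0.182   0.069 ]
scene pan 0.93 [ 0.6311 -0.1828  0.0003]
scene lid conf 0.57 ctr [ 631.4 -180.6] size [104.2 146.3] ang 8.2
t 21.0 pos [ 0.6295 -0.1804  0.2908] yaw 97.7 F [-0.1  0.6 -2.4] w 0.0217
turn first: -0.0 | shift now axes [0.004 0.005 0.378] | shift after turn [0.004 0.005 0.378]
```

View pics/w5.png

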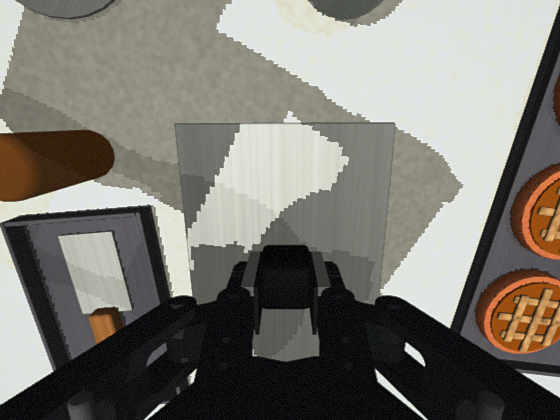

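The lid is held level over the pan; its far edge is (175,124)–(394,123). Check its centring from that edge.

```bash
python3 - <<'E'
from m import *
im={"cam_to_world":np.load("w5.npy"),"mtx":np.load("k.npy")}
a=np.radians(7.7); s=np.array([.6295,-.1804])
for u,v in((175,124),(394,123),(284,123.5)):
    P=onz(im,u,v,.1125)[:2]; d=P-s; print(P,"local",np.cos(a)*d[0]+np.sin(a)*d[1],-np.sin(a)*d[0]+np.cos(a)*d[1])
# pan outline in clear top picture: corner refinement by colour is poor; use masks again now
top=eyes.get_image("top"); old=cv2.imread("pics/t3.png")
for z in (.06,):
  for u,v in((463,97),(578,82),(593,163),(477,180)): print("pancorner",onz(top,90+u/2.1,130+v/2.1,z)[:2])
E
python3 - <<'E'
import cv2
a=cv2.imread("pics/t3.png")[60:200,440:620];cv2.imwrite("pics/t3c.png",cv2.resize(a,None,fx=4,fy=4,interpolation=cv2.INTER_CUBIC))
E
```

```text
[ 0.5686 -0.1146] local -0.051498486798832205 0.07331483677520112
[ 0.6689 -0.1007] local 0.04976433141787079 0.07370870198711929
[ 0.6186 -0.1077] local -0.0010705163088071661 0.07351199241627564
pancorner [ 0.6679 -0.1047]
pancorner [ 0.6864 -0.2443]
pancorner [ 0.5875 -0.2597]
pancorner [ 0.5672 -0.1203]
```

View pics/t3c.png

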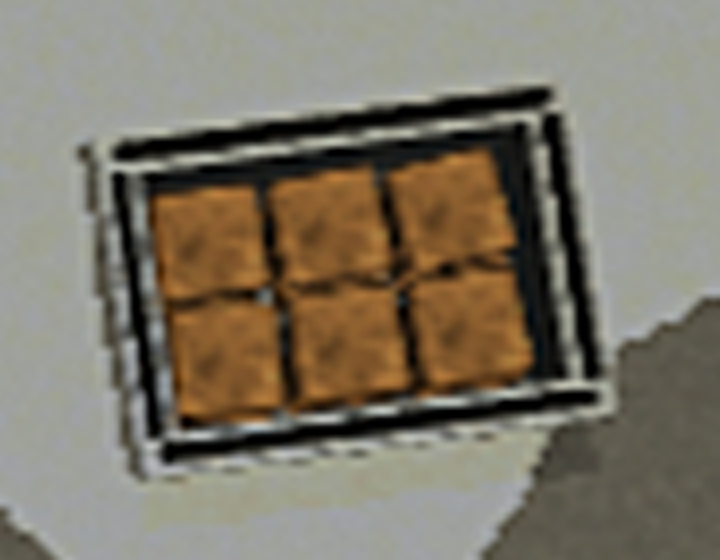

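Pan crop: the seal strips' midlines cross-average to a centre at (355.5,275), with long edges (115,150)–(550,95) and (165,452)–(595,397).

```bash
python3 - <<'E'
from m import *
top=eyes.get_image("top")
f=lambda u,v:onz(top,90-.5+(440+(u+.5)/4+.5)/2.1,130-.5+(60+(v+.5)/4+.5)/2.1,.065)[:2]
print("centre",f(355.5,275)); 
for a,b in(((137,305),(573,247)),((332,123),(380,425))):
    d=f(*a)-f(*b); print(np.linalg.norm(d),d)
d=f(550,95)-f(115,150);print(np.degrees(np.arctan2(d[0],-d[1])))
print(arm.sense()["ee_pos"])
E
```

```text
centre [ 0.6287 -0.1822]
0.13216026333632627 [-0.0175  0.131 ]
0.09233396515185424 [0.0915 0.0126]
7.320163637321093
[ 0.6296 -0.1804  0.2907]
```

```bash
python3 -m creep '[-0.025,0.005,0.1,0,-1, -0.025,0.005,0.2,0,-1, -0.025,0.005,0.28,0,-1, -0.025,0.005,0.33,0,-1, -0.025,0.005,0.36,0,-1, -0.025,0.005,0.38,0,-1, -0.025,0.005,0.4,0,-1, -0.025,0.005,0.4,0,-1]' 100
python3 -m creep '[0,0,0.015,0,-1, 0,0,0.03,0,-1, 0,0,0.03,0,-1]' 100
```

```text
t: 21.9
ee_pos: [0.6304, -0.1828, 0.2506]
tcp_rot: [2.067, 2.365, 0.0]
force: [-0.5, 0.1, -1.4]
grip_width: 0.0217
grip_force: 98.5
t: 22.2
ee_pos: [0.6305, -0.1828, 0.2481]
tcp_rot: [2.067, 2.365, 0.0]
force: [-1.4, 0.4, 2.7]
grip_width: 0.022
grip_force: 99.3
```

Contact comes at the predicted height. Press.

```bash
python3 -m creep '[0,0,0.02,0,-1, 0,0,0.04,0,-1, 0,0,0.055,0,-1, 0,0,0.065,0,-1, 0,0,0.065,0,-1]' 100
python3 -m creep '[0,0,0.01,0,-1, 0,0,0.01,0,-1]' 100 | head -4
```

```text
t: 22.7
ee_pos: [0.6304, -0.1828, 0.2429]
tcp_rot: [2.067, 2.365, 0.001]
force: [-8.6, 3.7, 22.8]
grip_width: 0.0222
grip_force: 101.9
t: 22.9
ee_pos: [0.6304, -0.1828, 0.2429]
tcp_rot: [2.066, 2.364, 0.001]
force: [-12.5, 3.9, 37.1]
```

```bash
python3 -m creep '[0,0,0.01,0,-1, 0,0,0,0,-1, 0,0,-0.012,0,-1]' 100 | head -4
python3 -m creep '[0,0,0,0,-0.3, 0,0,0,0,0.1, 0,0,0,0,0.1, 0,0,0,0,0.1, 0,0,-0.3,0,0.1, 0,0,-0.7,0,0.1, 0,0,-1,0,0.1, 0,0,-1,0,0.1]'
python3 - <<'E'
from m import *
im=eyes.get_image("wrist"); s=eyes.get_image("scene");cv2.imwrite("pics/s6.png",cv2.resize(s["frame"][170:330,150:370],(770,560),interpolation=cv2.INTER_CUBIC))
for c,i in(("wrist",im),("scene",s)):
  for n in("lid","lid_knob","pan"):
    for r in landmark_of(n,c)[:1]: print(c,n,round(r["confidence"],2),w(i,r["location"]))
rect("wrist","lid",.064)
E
python3 p.py 0.630 -0.180 0.253 97.7
```

```text
t: 23.2
ee_pos: [0.6304, -0.1828, 0.243]
tcp_rot: [2.067, 2.364, 0.001]
force: [-1.8, 1.5, 3.6]
t: 24.0
ee_pos: [0.6314, -0.1832, 0.3457]
tcp_rot: [2.063, 2.361, 0.004]
force: [0.0, -0.1, -0.6]
grip_width: 0.0469
grip_force: 0.0
wrist lid 0.63 [ 0.6341 -0.1833  0.0562]
wrist lid_knob 0.69 [ 0.6309 -0.1834  0.0865]
wrist pan 0.6 [ 0.4741 -0.2999  0.0014]
scene lid 0.85 [ 0.6283 -0.1861  0.0559]
scene lid_knob 0.62 [ 0.6292 -0.1819  0.0939]
scene pan 0.84 [ 0.6283 -0.1783 -0.0007]
wrist lid conf 0.69 ctr [ 630.6 -181.4] size [103.6 143.6] ang 7.9
t 24.5 pos [ 0.6303 -0.1828  0.3408] yaw 97.7 F [ 0.2 -0.2  0.8] w 0.0467
turn first: -0.0 | shift now axes [0.028 0.001 0.878] | shift after turn [0.028 0.    0.878]
```

View pics/s6.png

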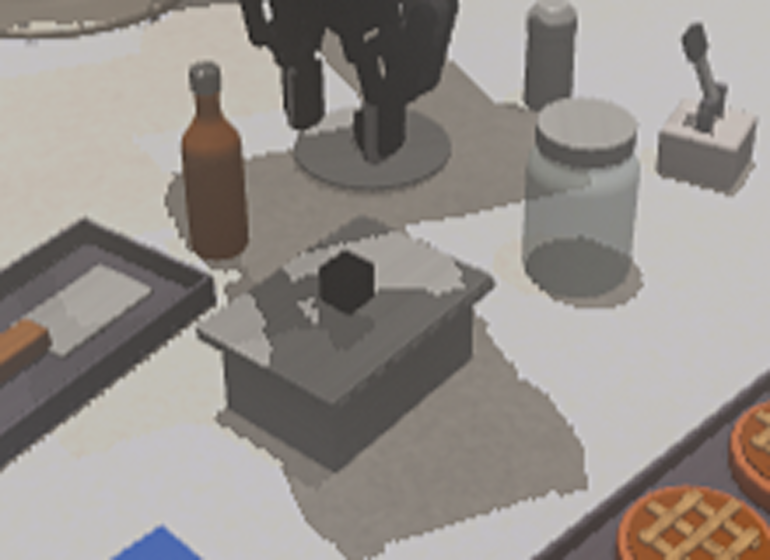

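The lid is level on the rim all round with no black seal showing (knob at (347,282)), and the spatula is in the tray. Now the counter: travel with fingers shut and turn.

```bash
python3 -m creep '[0.05,0,-0.1,0.04,-1, 0.15,0,-0.2,0.085,-1, 0.3,0,-0.2,0.13,-1, 0.45,0,-0.2,0.175,-1, 0.6,0,-0.2,0.22,-1, 0.75,0,-0.2,0.265,-1, 0.85,0,-0.2,0.31,-1, 0.95,0,-0.2,0.355,-1, 1,0,-0.2,0.4,-1, 1,0,-0.2,0.445,-1]' 40
python3 -m creep '[0,0,0,0.009,-1, 0,0,0,0.009,-1]' | tail -3
python3 p.py 0.572 0.155 0.34 16
```

```text
t: 25.5
ee_pos: [0.6169, -0.083, 0.3612]
tcp_rot: [-3.106, -0.472, 0.001]
force: [0.3, -0.4, -0.6]
grip_width: 0.0003
grip_force: 0.0
force: [-0.1, -1.3, -0.0]
grip_width: -0.0001
grip_force: 0.0
t 25.7 pos [ 0.617  -0.0838  0.3612] yaw 16.1 F [-0.1 -1.3 -0. ] w -0.0001
turn first: 0.001 | shift now axes [ 0.23  -2.419  0.213] | shift after turn [ 0.226 -2.419  0.212]
```

```bash
python3 -m creep '[0,-0.3,0,0,-1, 0,-0.6,0,0,-1, 0,-1,0,0,-1]' >/dev/null
python3 -m creep '[0.1,-0.4,0,0,-1, 0.1,-0.8,0,0,-1, 0.1,-1,0,0,-1]' >/dev/null
python3 -m creep '[0.12,-0.2,0.1,0,-1, 0.12,-0.42,0.2,0,-1, 0.12,-0.42,0.2,0,-1, 0.12,-0.42,0.2,0,-1]'
python3 - <<'E'
from m import *
W=eyes.get_image("wrist"); cv2.imwrite("pics/w7.png",W["frame"]);np.save("w7.npy",W["cam_to_world"])
T=eyes.get_image("top");S=eyes.get_image("scene")
for c,i in(("wrist",W),("top",T),("scene",S)):
  for n in("counter","lever_pad"):
    for r in landmark_of(n,c)[:1]: print(c,n,round(r["confidence"],2),w(i,r["location"]))
print(arm.sense()["ee_pos"])
E
```

```text
t: 26.7
ee_pos: [0.5715, 0.1551, 0.3413]
tcp_rot: [3.11, 0.442, -0.001]
force: [0.4, 0.5, 0.3]
grip_width: 0.0
grip_force: 0.0
wrist counter 0.62 [0.631  0.1715 0.0012]
wrist lever_pad 0.88 [0.6146 0.1655 0.0994]
top counter 0.73 [ 0.4463 -0.0018 -0.0036]
scene counter 0.76 [ 0.6363  0.1735 -0.0021]
scene lever_pad 0.64 [0.6126 0.1704 0.1012]
[0.5717 0.1547 0.3415]
```

View pics/w7.png

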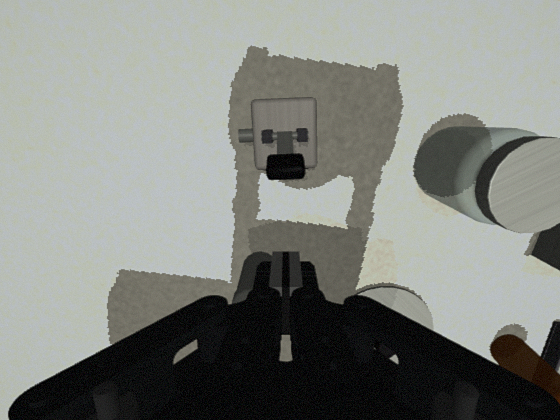

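The pad is at (285,165), straight ahead of the shut fingers (286,290) along tool x. Descend behind it, then push.

```bash
python3 -m creep '[0,-0.01,0.25,0,-1, 0,-0.01,0.5,0,-1, 0,-0.01,0.68,0,-1, 0,-0.01,0.72,0,-1, 0,-0.01,0.72,0,-1]' | head -4
python3 -m creep '[0.1,0,0,0,-1, 0.2,0,0,0,-1, 0.28,0,0,0,-1, 0.34,0,0,0,-1, 0.4,0,0,0,-1, 0.46,0,0,0,-1, 0.5,0,0,0,-1, 0.54,0,0,0,-1, 0.57,0,0,0,-1, 0.57,0,0,0,-1]'
```

```text
t: 27.65
ee_pos: [0.5713, 0.1559, 0.2692]
tcp_rot: [-3.111, -0.436, 0.001]
force: [0.5, -0.9, 0.3]
t: 28.65
ee_pos: [0.626, 0.1718, 0.269]
tcp_rot: [-3.111, -0.437, 0.002]
force: [-5.3, 0.8, 0.4]
grip_width: -0.0002
grip_force: 2.7
```

```bash
python3 -m creep '[0.015,0,0,0,-1, 0.03,0,0,0,-1, 0.03,0,0,0,-1]' | sed -n '1,4p'
python3 -m creep '[0.015,0,0,0,-1, 0.03,0,0,0,-1, 0.03,0,0,0,-1]' | sed -n '1,4p'
python3 - <<'E'
from m import *
S=eyes.get_image("scene")
for r in landmark_of("lever_pad","scene")[:1]: print(r["confidence"],w(S,r["location"]))
E
```

```text
t: 28.95
ee_pos: [0.6286, 0.1725, 0.2688]
tcp_rot: [-3.111, -0.437, 0.003]
force: [-6.0, 0.1, 0.8]
t: 29.25
ee_pos: [0.6313, 0.1732, 0.2687]
tcp_rot: [3.111, 0.436, -0.004]
force: [-6.2, -1.2, -1.3]
0.6 [0.6476 0.1839 0.1013]
```

```bash
python3 -m creep '[0.015,0,0,0,-1, 0.03,0,0,0,-1, 0.03,0,0,0,-1]' | sed -n '1,4p'
python3 -m creep '[0.01,0,0,0,-1, 0.02,0,0,0,-1, 0.02,0,0,0,-1]' | sed -n '1,4p'
```

```text
t: 29.65
ee_pos: [0.6328, 0.1737, 0.2684]
tcp_rot: [3.11, 0.437, -0.011]
force: [-18.7, -5.2, 7.1]
t: 29.95
ee_pos: [0.6337, 0.1739, 0.2683]
tcp_rot: [3.11, 0.437, -0.016]
force: [-27.7, -8.3, 12.3]
```

The force jumps from 6 to 28 N, so the lever is against its stop. Back off, letting it spring back, then rise.

```bash
python3 -m creep '[-0.1,0,0,0,-1, -0.25,0,0,0,-1, -0.4,0,0,0,-1, -0.55,0,0,0,-1, -0.7,0,0,0,-1, -0.7,0,0,0,-1, -0.7,0,-0.4,0,-1, -0.7,0,-0.8,0,-1, -0.7,0,-1,0,-1, -0.7,0,-1,0,-1]'
python3 - <<'E'
from m import *
W=eyes.get_image("wrist");T=eyes.get_image("top");S=eyes.get_image("scene");cv2.imwrite("pics/s8.png",S["frame"])
for c,i in(("wrist",W),("top",T),("scene",S)):
  for n in("lever_pad","lid","spatula"):
    for r in landmark_of(n,c)[:2]: print(c,n,round(r["confidence"],2),w(i,r["location"]))
E
```

```text
t: 30.95
ee_pos: [0.5709, 0.1557, 0.3728]
tcp_rot: [-3.111, -0.436, -0.01]
force: [0.6, 0.5, 0.2]
grip_width: -0.0001
grip_force: 0.0
wrist lever_pad 0.8 [0.612  0.1657 0.097 ]
top lid 0.55 [ 0.6307 -0.1789  0.0593]
top spatula 0.92 [ 0.4726 -0.3074  0.0023]
top spatula 0.79 [ 0.672  -0.4089  0.0007]
scene lever_pad 0.51 [0.6131 0.1709 0.1022]
scene lever_pad 0.47 [0.6498 0.0059 0.0014]
scene lid 0.75 [ 0.6327 -0.1828  0.0579]
scene spatula 0.95 [ 0.4706 -0.3027  0.0016]
scene spatula 0.65 [ 0.4671 -0.1569 -0.0016]
```

View pics/s8.png

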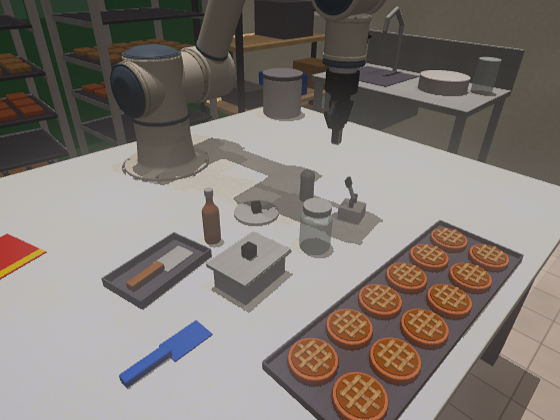

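The spatula is in the tray (160,268) and the lid is level on the pan (249,262). The lever is back at rest (350,190), the bystanders haven't moved, and the robot is clear. Handing in.

```bash
python3 -c "
from plant import ticket; print(ticket.job_done())"
```

```text
the job is handed in; nothing more can be done
None
```

The job is handed in, with no verdict returned: spatula flat in the tray, lid pressed home and level on the pan, lever swung to its stop and back at rest, bystanders unmoved.

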